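# Find the stamped parts crate and push it to the dispatch line

## Robot

A 7-joint arm with a two-finger parallel gripper is mounted at the origin on the work surface. World frame = base frame: x ahead of the robot, y to its left, z up, the work surface at z = 0. Lengths are in m, angles in rad, forces in N, time in s.
With the tool pointing down it reaches from about 0.425 to 0.875 m from the base axis. Payload 4.7 kg.
Tool frame: the origin (TCP) lies on the centre line of the jaws, within the pads' length; the fingertips stand 19 mm ahead of it and the grasp point (between the pads) is the TCP (ctrl.nose_length is the distance from the TCP to the fingertips, in m); z points along the fingers, x is the direction in which the jaws open and shut, and the axes are right-handed (so a half turn about z gives the same grasp; the last joint's range is limited). The gripper opens to 87 mm and grips with 3 to 60 N. Pads are 19 mm wide; open, the fingers measure 117 mm over their backs; the gripper's body (75 mm by 190 mm) begins 51 mm behind the grasp point.
Start: joints at [1.363, 0.321, -0.07, 1.45, 0.023, 1.371, -0.057], TCP at [0.143, -0.634, 0.242] pointing down, gripper open.
Joint ranges: [-2.86, 2.86], [-0.3, 2.09], [-1.38, 1.24], [0.06, 2.45], [-1.56, 4.7], [0.09, 2.05], [-2.69, 2.69]. Speed limits (rad/s): [2.57, 2.57, 3.14, 3.14, 3.14, 3.14, 3.14].

## Interface

Orientations are given as a rotation vector (axis times angle).
In Python, from bench import ctrl gives the robot as it stands. The module is installed in compiled form; this text tells all that it offers.
- The arm moves only by the shell command python3 -m crank 'ROWS' [OPENING] [FORCE]. ROWS is a JSON object of lists of equal length, an entry for each row: "dp": the shift along the tool's x, y, z in cm, a list of three; "delta_rot": the turn, a rotation vector about the tool's x, y, z in rad, a list of three. In form: {"dp": [[x, y, z], ...], "delta_rot": [[rx, ry, rz], ...]}. A call has exactly 8 rows; each row shifts and turns the commanded pose from where the row before left it, along the tool's axes as they then stand; what a row does not reach is not made up. A row lasts 1/10 s, in which the tool goes at most 50 mm and 8.59 degrees, less where a joint would pass 70% of its speed; a pose out of reach is approached as far as the arm can. A call with a gripper value outside its range is refused whole. OPENING is the finger opening in cm, from 0 to 8.7, set as the call begins (- or left out, the last holds). The fingers move at their own pace and stop on an object; FORCE is the grip in N (left out, the last holds). Time passes only in rows, so rows that do not move let the fingers close, or fill a call up. It gives the time, the measured TCP pose, the force and the opening at its end, in the units of the state.
- ctrl.get_state(): the state, without advancing time (a new reading comes with each control period).
- ctrl.get_image(name): name is "scene" or "side" or "wrist"; returns the picture (400x640x3 uint8, blue, green, red); there is no depth.
- ctrl.camera_info(name): a dict with "camera_matrix" (3x3 intrinsics, pixels), "xyz" and "orientation" of the camera in the world. Camera axes: x right, y down, z forward; pixel columns grow to the right and rows downward; lengths in m; the calibration is good to about 2 mm. The wrist camera is an equidistant fisheye: a pixel r from the principal point sees the ray r / f radians off the axis. A picture is of the moment at which its call begins: read the wrist's pose just before it. camera_info takes no time and is no camera call; for the wrist camera it gives the pose at the moment of the call.
- ctrl.close_job(): hands the job in, once; it reports no verdict.
The state is a dict: "time": time; "joint_positions": joint angles; "qd": joint speeds; "joint_torque": joint torques, N m; "position": TCP position; "tool_rot": TCP orientation; "ft_force": force on the tool from outside, world axes, zero at the start; "torque": the same for the moment, N m; "grip_width": opening from 0.0 (shut) to 1.0 (fully open).
Only numpy, scipy, OpenCV 4.12 (cv2) and the standard library are available. Lean on these libraries where they do the work, as an engineer would, in place of code of your own. Each camera call takes 0.05 s, during which the arm holds its last target.

## Task

Only one of the two standing light grey parts crates is stamped underneath with an ink ring and bar. Tip over the crate on the robot's left first, then the one on its right, so that each ends up lying on its side with its underside showing; then push the stamped crate sideways along the table until its middle lies over the dark tape (the dispatch line), and keep the other crate off the tape. Only tip and push with the fingers: never pick a crate up, leave the screwdriver, the metal screw tray and the bit case where they are, and let go at the end.

Things in the scene. Friction and masses are not known exactly. Their poses are not given: they have to be found in the camera images.
- crate_a: Open-topped empty light grey plastic crate, 70 deep (its x) x 100 wide (y) x 110 mm tall (z, up while standing), walls 4 mm, 0.2-0.45 kg. This one has the ink stamp (black ring 56 mm across with an 80 mm bar) underneath; otherwise it looks like crate_b. Origin: centre of the underside. It stands left or right of the tape, its x pointing away from the robot within 17 degrees.
- crate_b: The other crate: same sizes, mass and axes, blank underside, on the other side of the tape. Either crate, pulled or pushed level near the top of a 100 mm wide face, tips about its lower edge rather than slides, passes balance at about 32 degrees and then falls over. Tipped towards the robot, its underside faces the camera opposite the robot.
- crate_a_mid (a point): Centre of crate_a's outer box (55 mm above its underside along its z), same axes as crate_a. Height above the table 55 mm standing, 35 mm lying on a 100 mm wide face.
- crate_b_mid (a point): The same point of crate_b.
- line: The dispatch line: a flat strip of dark tape stuck on the table, 560 mm long (its x, roughly away from the robot, within 6 degrees) and 40 mm wide (its y, to the robot's left), flush, nothing to bump into. Origin at its centre. It runs between the two crates, at least 145 mm sideways from the centre of each.
- screwdriver: Loose screwdriver with orange handle, 190 mm long, lying left of the crates. Bystander. Origin at the middle of its length or nearby, on its underside.
- screw_tray: Loose shallow metal tray 70 x 150 x 25 mm (x, y, z) beyond the crates. Bystander. Origin: centre of its underside.
- bit_case: Loose black case of screwdriver bits 100 x 70 x 40 mm, lying right of the crates. Bystander. Origin: centre of its underside.

How it is judged:
On the way, in this order (a step that is already met when the one before it is completed fails the run):
1. the crate left of the tape lies tipped over (((angle between crate_a's own z axis and vertical above 1.35 rad and y of crate_a_mid in the frame of line above 0 m) or (angle between crate_b's own z axis and vertical above 1.35 rad and y of crate_b_mid in the frame of line above 0 m))), for 0.3 s.
2. the crate right of the tape lies tipped over (((angle between crate_a's own z axis and vertical above 1.35 rad and y of crate_a_mid in the frame of line below 0 m) or (angle between crate_b's own z axis and vertical above 1.35 rad and y of crate_b_mid in the frame of line below 0 m))), for 0.3 s.
3. the stamped crate is over the dispatch line (y of crate_a_mid in the frame of line between -0.025 and 0.025 m and x of crate_a_mid in the frame of line between -0.25 and 0.25 m), for 0.2 s.
At the end, for the whole second after the job is handed in: The stamped crate rests on the table with its centre within 25 mm of the tape's centre line and 250 mm of its middle lengthwise; the other crate rests on the table with its centre at least 75 mm to the side of the tape's centre line; both are still (all of step 3 and height (world z) of each of crate_a_mid, crate_b_mid below 0.065 m and (y of crate_b_mid in the frame of line above 0.075 m or y of crate_b_mid in the frame of line below -0.075 m) and linear speed of each of crate_a, crate_b below 0.02 m/s and angular speed of each of crate_a, crate_b below 0.2 rad/s); the robot touches nothing.
It fails at once if a crate is lifted (its centre more than 100 mm above the table) (height (world z) of any of crate_a_mid, crate_b_mid above 0.1 m).
It fails at once if the unstamped crate is pushed onto the tape (centre within 50 mm of its centre line) (y of crate_b_mid in the frame of line between -0.05 and 0.05 m).
It fails at once if a bystander is moved by more than 25 mm (distance of any of screwdriver, screw_tray, bit_case from where it was at the start of the episode above 0.025 m).
It also fails if it takes over 61 s, if anything falls off the work surface, if the arm or the gripper's body presses on something with over 40 N, if the wrist force passes 120 N, or if a joint passes its speed limit or range.

## Working session

There is one attempt and no reset: what is moved stays moved. The work goes in short steps, Python scripts to look and compute and a shell command to move; the robot and the scene stay as the last step left them, time stands still between calls to the robot, and variables do not carry over. Pictures are saved under pics/ and viewed, and the job is handed in when it is done.

```bash
mkdir -p pics; ls; python3 - <<'E'
from bench import ctrl
import cv2,numpy as np
print(ctrl.get_state())
for n in("scene","side","wrist"):
    print(n,ctrl.camera_info(n))
    if n!="wrist": cv2.imwrite(f"pics/{n}0.png",ctrl.get_image(n))
print(ctrl.nose_length)
E
```

```text
pics
{'time': 0.0, 'joint_positions': array([ 1.36308798,  0.32182325, -0.07006963,  1.45168111,  0.02259166,
        1.37077683, -0.05688832]), 'qd': array([-0.00023829,  0.00013175,  0.00068238, -0.00188051, -0.00075332,
        0.00132401, -0.0014918 ]), 'joint_torque': array([-2.05087149e-04, -4.91285992e+01, -4.03963253e-01, -3.12527740e+01,
       -6.38463395e-02,  4.35392931e-02,  1.72442733e-04]), 'position': array([ 0.14282988, -0.63358619,  0.24045811]), 'tool_rot': array([-2.45281246e+00,  1.96120371e+00,  2.42207189e-03]), 'ft_force': array([0.36068096, 0.38904805, 0.19306933]), 'torque': array([ 0.01592191,  0.01843294, -0.01519834]), 'grip_width': 0.9981834860115646}
scene {'camera_matrix': array([[399.5373908 ,   0.        , 316.38275062],
       [  0.        , 399.5373908 , 203.34867922],
       [  0.        ,   0.        ,   1.        ]]), 'xyz': array([ 1.11671452, -0.71849532,  1.08376236]), 'orientation': array([-2.33293949, -0.72546414,  0.27203631])}
side {'camera_matrix': array([[475.44822242,   0.        , 315.18637856],
       [  0.        , 475.44822242, 196.97288714],
       [  0.        ,   0.        ,   1.        ]]), 'xyz': array([0.33307609, 0.96019606, 1.17527153]), 'orientation': array([-0.39650181,  2.80930619, -1.06973155])}
wrist {'camera_matrix': array([[309.70691629,   0.        , 318.70825535],
       [  0.        , 309.70691629, 205.83713101],
       [  0.        ,   0.        ,   1.        ]]), 'xyz': array([ 0.20597453, -0.61989022,  0.38403688]), 'orientation': array([ 2.29974563, -1.83623838, -0.22879105])}
0.019
```

View pics/scene0.png

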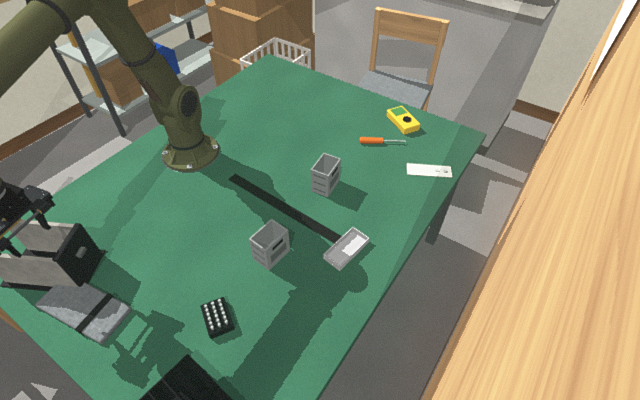

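View pics/side0.png

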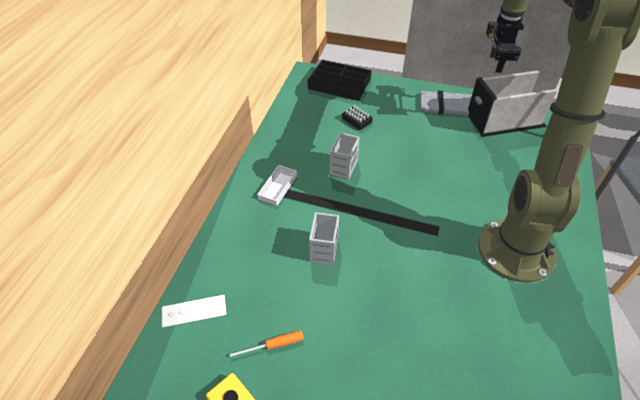

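Scene view: left crate at about (325,175), right at (269,245), tape from (233,178) to (340,240), tray (347,248), case (217,317), screwdriver (383,141). Next I zoom in for corners.

```bash
cat > h.py <<'E'
import numpy as np, cv2
from scipy.spatial.transform import Rotation as R
from bench import ctrl
def onz(name,uv,z):
    c=ctrl.camera_info(name);K=np.array(c['camera_matrix']);o=np.array(c['xyz'])
    uv=np.atleast_2d(np.array(uv,float))
    d=np.c_[(uv[:,0]-K[0,2])/K[0,0],(uv[:,1]-K[1,2])/K[1,1],np.ones(len(uv))]
    d=R.from_rotvec(c['orientation']).apply(d)
    return o+d*((z-o[2])/d[:,2])[:,None]
def proj(name,P):
    c=ctrl.camera_info(name);K=np.array(c['camera_matrix'])
    p=R.from_rotvec(c['orientation']).inv().apply(np.atleast_2d(P)-c['xyz'])
    return np.c_[p[:,0]/p[:,2]*K[0,0]+K[0,2],p[:,1]/p[:,2]*K[1,1]+K[1,2]]
def crop(img,x,y,w,h,s,fn):
    cv2.imwrite(fn,cv2.resize(img[y:y+h,x:x+w],None,fx=s,fy=s,interpolation=cv2.INTER_CUBIC))
E
python3 - <<'E'
from h import *
a=cv2.imread('pics/scene0.png');b=cv2.imread('pics/side0.png')
crop(a,230,140,150,130,4,'pics/sc1.png'); crop(b,250,120,150,150,4,'pics/sd1.png')
for n,im in(('scene',a),('side',b)):
    g=cv2.cvtColor(im,cv2.COLOR_BGR2HSV)
    for nm,m in (('tape',(im.max(2)<45)),('orange',(g[...,0]<15)&(g[...,1]>180)&(g[...,2]>130)),('grey',(g[...,1]<40)&(g[...,2]>70))):
        k,l,st,ce=cv2.connectedComponentsWithStats(m.astype('u1' if 0 else np.uint8))
        for i in range(1,k):
            if 60<st[i,4]<4000 and 150<ce[i,0]<460 and 100<ce[i,1]<350:
                ct=cv2.findContours((l==i).astype(np.uint8),0,1)[0][0]
                r=cv2.minAreaRect(ct)
                print(n,nm,st[i],ce[i].round(),onz(n,ce[i],0)[0].round(3),'rect',np.round(r[0],1),np.round(r[1],1), onz(n,cv2.boxPoints(r),0).round(3)[:,:2].tolist() if nm=='tape' else '')
E
```

```text
scene tape [182  94  13  23 102] [188. 105.] [-0.242  0.217  0.   ] rect [188.7 105.1] [11.8 22.3] [[-0.209, 0.147], [-0.327, 0.275], [-0.273, 0.297], [-0.158, 0.169]]
scene tape [247 184  65  45 306] [277. 204.] [ 0.465 -0.021  0.   ] rect [280.4 205.3] [75.8  8. ] [[0.326, -0.032], [0.315, 0.004], [0.623, -0.011], [0.629, -0.043]]
scene tape [210 304  24  34 134] [221. 326.] [ 0.62  -0.475  0.   ] rect [223.  322.1] [21.6 33.2] [[0.616, -0.515], [0.558, -0.434], [0.617, -0.407], [0.671, -0.489]]
scene orange [360 137  23   6 111] [371. 140.] [0.569 0.479 0.   ] rect [371.  139.5] [ 5. 22.] 
scene grey [311 153  30  44 967] [325. 174.] [0.523 0.2   0.   ] rect [324.6 174.2] [29.8 40.5] 
scene grey [406 163  47  15 537] [429. 170.] [0.843 0.449 0.   ] rect [429.  169.9] [46.8 11.8] 
scene grey [ 249  219   41   51 1341] [269. 244.] [ 0.553 -0.174  0.   ] rect [269.8 243.3] [36.6 44.7] 
scene grey [ 323  227   46   44 1034] [346. 248.] [ 0.77  -0.046  0.   ] rect [345.8 247.8] [23.3 46.7] 
scene grey [217 298  11  27 101] [222. 311.] [ 0.59  -0.438  0.   ] rect [222.3 311.2] [27.2  4.
[... 890 characters left out ...]
] 
side grey [442  92  30  23 555] [456. 103.] [ 0.236 -0.683  0.   ] rect [455.8 103.4] [29.2 21. ] 
side grey [346 106  24  17 209] [357. 114.] [ 0.602 -0.509  0.   ] rect [357.1 113.6] [22.7 11.1] 
side grey [ 330  133   30   46 1070] [344. 155.] [ 0.595 -0.265  0.   ] rect [343.5 155.4] [28.4 43.7] 
side grey [257 165  40  41 940] [277. 185.] [ 0.778 -0.062  0.   ] rect [277.3 184.7] [23.5 45. ] 
side grey [ 309  212   30   53 1308] [324. 238.] [0.565 0.111 0.   ] rect [323.1 238. ] [28.5 49.9] 
side grey [ 162  295   65   32 1334] [193. 310.] [0.842 0.447 0.   ] rect [193.  310.4] [20.7 66.8] 
side grey [229 344  37  13 111] [247. 350.] [0.658 0.511 0.   ] rect [247.1 350. ] [ 3.  37.6]
```

View pics/sc1.png

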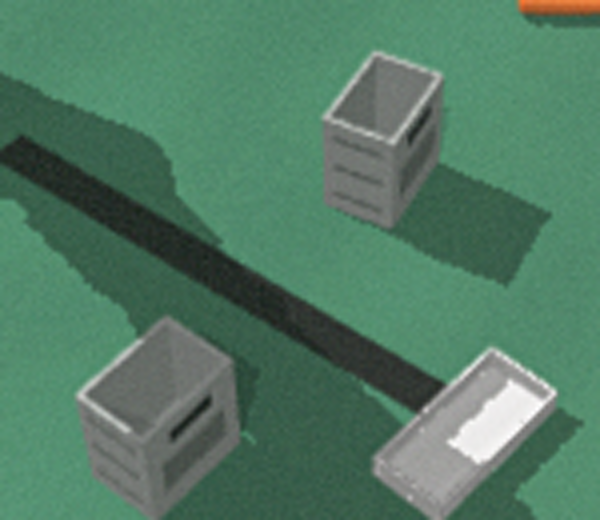

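View pics/sd1.png

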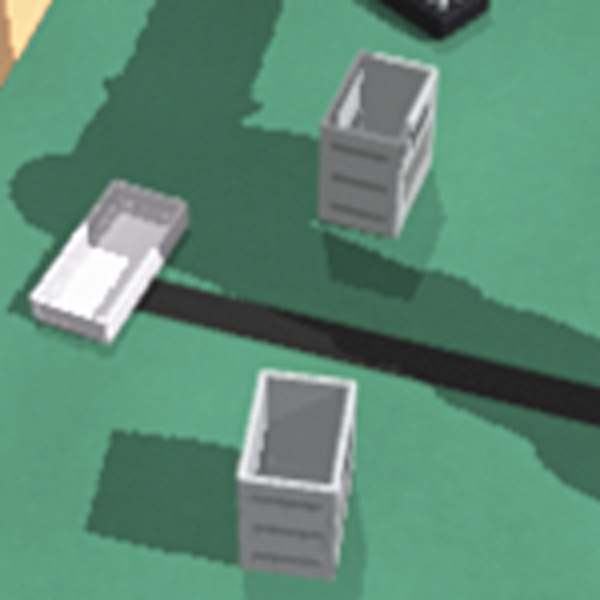

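```bash
python3 - <<'E'
from h import *
for n,o,L in (('scene',(230,140),{'L':[(377,53),(441,73),(392,142),(324,118)],'R':[(168,318),(234,362),(148,436),(79,395)]}),
 ('side',(250,120),{'L':[(265,371),(355,380),(335,487),(240,478)],'R':[(365,53),(438,68),(397,141),(321,130)]})):
    for k,v in L.items():
        uv=(np.array(v)-1.5)/4+o
        P=onz(n,uv,0.11)[:,:2]
        print(n,k,P.round(3).tolist(),'c',P.mean(0).round(4))
        d=[(P[(i+1)%4]-P[i]) for i in range(4)]
        print([ (np.linalg.norm(e).round(3),np.degrees(np.arctan2(e[1],e[0])).round(1)) for e in d])
E
```

```text
scene L [[0.519, 0.197], [0.582, 0.207], [0.594, 0.109], [0.529, 0.1]] c [0.5559 0.1532]
[(np.float64(0.063), np.float64(9.4)), (np.float64(0.099), np.float64(-83.0)), (np.float64(0.066), np.float64(-172.2)), (np.float64(0.097), np.float64(95.3))]
scene R [[0.557, -0.152], [0.626, -0.158], [0.615, -0.248], [0.548, -0.248]] c [ 0.5864 -0.2016]
[(np.float64(0.069), np.float64(-4.3)), (np.float64(0.091), np.float64(-96.8)), (np.float64(0.066), np.float64(-179.6)), (np.float64(0.096), np.float64(84.9))]
side L [[0.59, 0.107], [0.525, 0.097], [0.514, 0.194], [0.58, 0.205]] c [0.5523 0.1509]
[(np.float64(0.066), np.float64(-171.6)), (np.float64(0.098), np.float64(96.3)), (np.float64(0.066), np.float64(9.2)), (np.float64(0.098), np.float64(-84.0))]
side R [[0.607, -0.256], [0.543, -0.254], [0.555, -0.157], [0.618, -0.153]] c [ 0.5806 -0.2048]
[(np.float64(0.064), np.float64(178.1)), (np.float64(0.098), np.float64(82.8)), (np.float64(0.063), np.float64(3.7)), (np.float64(0.104), np.float64(-96.1))]
```

Left crate: centre about (0.554, 0.152), yaw +7.5°. Right crate: about (0.584, -0.203), yaw -5°. The tape runs through (0.232,-0.012) and (0.622,-0.028). Next I travel to behind the left crate.

```bash
cat >> h.py <<'E'
def plan(p,yaw=None):
    s=ctrl.get_state();r=R.from_rotvec(s['tool_rot']);m=r.as_matrix()
    print('t',round(s['time'],2),'pos',s['position'].round(4),'toolx',m[:,0].round(3),'z',m[:,2].round(3),'F',s['ft_force'].round(1),'g',round(s['grip_width'],2))
    if yaw is None: yaw=np.degrees(np.arctan2(-m[0,1]*1,1)) if 0 else None
    print('dp cm',(m.T@(np.array(p)-s['position'])*100).round(2))
    if yaw is not None:
        y=np.radians(yaw);X=np.array([np.sin(y),-np.cos(y),0]);Z=np.array([0,0,-1.]);M=np.c_[X,np.cross(Z,X),Z]
        print('drot',R.from_matrix(m.T@M).as_rotvec().round(3))
E
python3 - <<'E'
from h import *
plan((.55,-.38,.24),7.5)
plan((.66,.15,.24),7.5)
E
```

```text
t 0.1 pos [ 0.1429 -0.6336  0.2406] toolx [ 0.22  -0.975 -0.002] z [-0.     0.002 -1.   ] F [-0.2 -0.1 -0.2] g 1.0
dp cm [-15.78 -45.3    0.08]
drot [0.    0.002 0.091]
t 0.1 pos [ 0.1429 -0.6336  0.2406] toolx [ 0.22  -0.975 -0.002] z [-0.     0.002 -1.   ] F [-0.2 -0.1 -0.2] g 1.0
dp cm [-65.06 -67.69   0.17]
drot [0.    0.002 0.091]
```

```bash
python3 -m crank '{"dp":[[-1.6,-4.2,0],[-1.6,-4.2,0],[-1.6,-4.2,0],[-1.6,-4.2,0],[-1.6,-4.2,0],[-1.6,-4.2,0],[-1.6,-4.2,0],[-1.6,-4.2,0]],"delta_rot":[[0,0,0],[0,0,0],[0,0,0],[0,0,0],[0,0,0],[0,0,0],[0,0,0],[0,0,0]]}' 0 20
python3 - <<'E'
from h import *
plan((.66,.15,.22),7.5)
E
```

```text
time: 0.9
position: [0.4437, -0.434, 0.2412]
tool_rot: [2.453, -1.962, -0.001]
ft_force: [1.5, -0.8, 0.0]
grip_width: 0.357
t 0.9 pos [ 0.4437 -0.434   0.2412] toolx [ 0.22  -0.976 -0.   ] z [-0.001  0.    -1.   ] F [ 1.5 -0.8  0. ] g 0.36
dp cm [-52.21 -33.95   2.12]
drot [0.001 0.    0.091]
```

```bash
python3 -m crank '{"dp":[[-3.5,-2.4,0],[-3.5,-2.4,0],[-3.5,-2.4,0],[-3.5,-2.4,0],[-3.5,-2.4,0],[-3.5,-2.4,0],[-3.5,-2.4,0],[-3.5,-2.4,0]],"delta_rot":[[0,0,0],[0,0,0],[0,0,0],[0,0,0],[0,0,0],[0,0,0],[0,0,0],[0,0,0]]}'
python3 - <<'E'
from h import *
plan((.66,.15,.22),7.5)
E
```

```text
time: 1.7
position: [0.5683, -0.1183, 0.2412]
tool_rot: [2.453, -1.962, -0.001]
ft_force: [1.1, 0.5, 0.6]
grip_width: 0.009
t 1.7 pos [ 0.5683 -0.1183  0.2412] toolx [ 0.22  -0.976  0.   ] z [-0.001 -0.    -1.   ] F [1.1 0.5 0.6] g 0.01
dp cm [-24.16 -14.84   2.11]
drot [ 0.001 -0.     0.091]
```

```bash
python3 -m crank '{"dp":[[-4,-2.5,0],[-4,-2.5,0],[-4,-2.5,0],[-4,-2.5,0],[-4,-2.5,0],[-4,-2.3,2],[0,0,0],[0,0,0]],"delta_rot":[[0,0,0],[0,0,0],[0,0,0],[0,0,0],[0,0,0],[0,0,0],[0,0,0.091],[0,0,0]]}'
python3 - <<'E'
from h import *
plan((.64,.16,.105),7.5)
a=ctrl.get_image('side');cv2.imwrite('pics/sd2.png',a)
E
```

```text
time: 2.5
position: [0.6589, 0.1484, 0.2199]
tool_rot: [2.363, -2.067, -0.003]
ft_force: [-0.1, -0.6, -0.1]
grip_width: 0.005
t 2.5 pos [0.6589 0.1484 0.2199] toolx [ 0.133 -0.991 -0.   ] z [-0.003 -0.    -1.   ] F [-0.1 -0.6 -0.1] g 0.0
dp cm [-1.4   1.69 11.49]
drot [0.003 0.    0.003]
```

View pics/sd2.png

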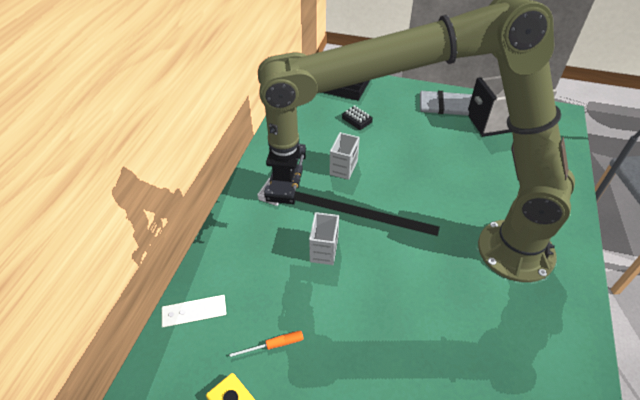

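The gripper is beyond and above the left crate, closed, and clear of the tray. Next I lower it and pull.

```bash
python3 -m crank '{"dp":[[-1.2,0,2],[0,0,3],[0,0,3],[0,0,3.4],[0,0,0],[0,1,0],[0,1,0],[0,1,0]],"delta_rot":[[0,0,0],[0,0,0],[0,0,0],[0,0,0],[0,0,0],[0,0,0],[0,0,0],[0,0,0]]}'
python3 - <<'E'
from h import *
plan((.6,.16,.105),7.5)
E
```

```text
time: 3.35
position: [0.6286, 0.1546, 0.1101]
tool_rot: [-2.36, 2.07, -0.004]
ft_force: [0.2, -0.4, -0.3]
grip_width: 0.007
t 3.35 pos [0.6286 0.1546 0.1101] toolx [ 0.131 -0.991  0.   ] z [ 0.003  0.    -1.   ] F [ 0.2 -0.4 -0.3] g 0.01
dp cm [-0.91  2.77  0.5 ]
drot [-0.003 -0.     0.   ]
```

```bash
python3 -m crank '{"dp":[[-0.3,0.9,0.4],[0,0.9,0],[0,0.9,0],[0,0.8,0],[0,0.7,0],[0,0.7,0],[0,0.7,0],[0,0.7,0]],"delta_rot":[[0,0,0],[0,0,0],[0,0,0],[0,0,0],[0,0,0],[0,0,0],[0,0,0],[0,0,0]]}'
python3 - <<'E'
from h import *
plan((.54,.15,.105),7.5)
a=ctrl.get_image('side');crop(a,210,120,200,150,4,'pics/sd3.png')
E
```

```text
time: 4.15
position: [0.5652, 0.1492, 0.1038]
tool_rot: [-2.362, 2.072, -0.0]
ft_force: [0.7, 0.2, 2.9]
grip_width: 0.007
t 4.15 pos [0.5652 0.1492 0.1038] toolx [ 0.13  -0.991 -0.   ] z [ 0.  0. -1.] F [0.7 0.2 2.9] g 0.01
dp cm [-0.41  2.49 -0.12]
drot [-0.  0. -0.]
```

View pics/sd3.png

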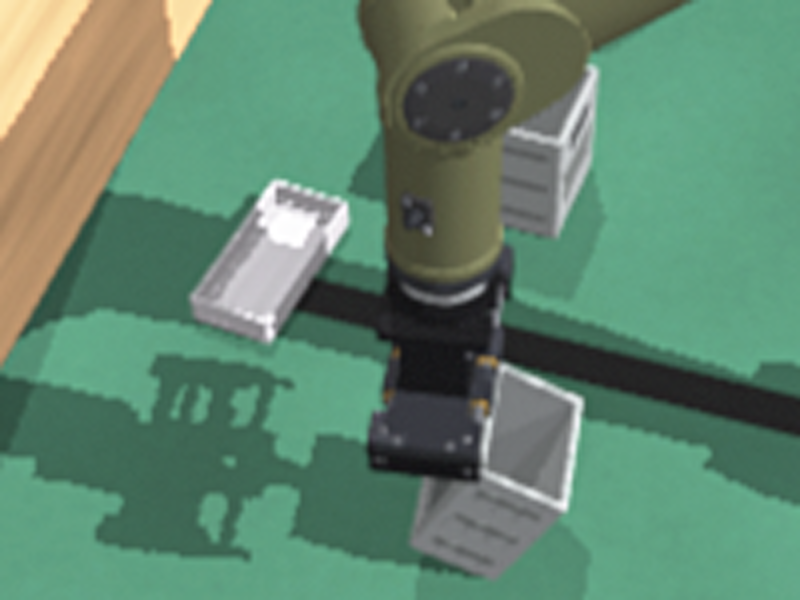

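The crate is tilting (about 25°) without sliding. I'll continue the pull.

```bash
python3 -m crank '{"dp":[[0,0.8,0],[0,0.7,0],[0,0.7,0],[0,0.7,0],[0,0.3,0],[0,0,0],[0,0,0],[0,0,0]],"delta_rot":[[0,0,0],[0,0,0],[0,0,0],[0,0,0],[0,0,0],[0,0,0],[0,0,0],[0,0,0]]}'
python3 - <<'E'
from h import *
plan((.6,.15,.2),-5)
a=ctrl.get_image('side');crop(a,210,120,200,150,4,'pics/sd4.png')
E
```

```text
time: 5.0
position: [0.5342, 0.1451, 0.1037]
tool_rot: [-2.362, 2.072, -0.0]
ft_force: [-0.1, 0.6, -0.1]
grip_width: 0.007
t 5.0 pos [0.5342 0.1451 0.1037] toolx [ 0.13  -0.991 -0.   ] z [ 0.  0. -1.] F [-0.1  0.6 -0.1] g 0.01
dp cm [ 0.37 -6.59 -9.63]
drot [-0.     0.     0.218]
```

View pics/sd4.png

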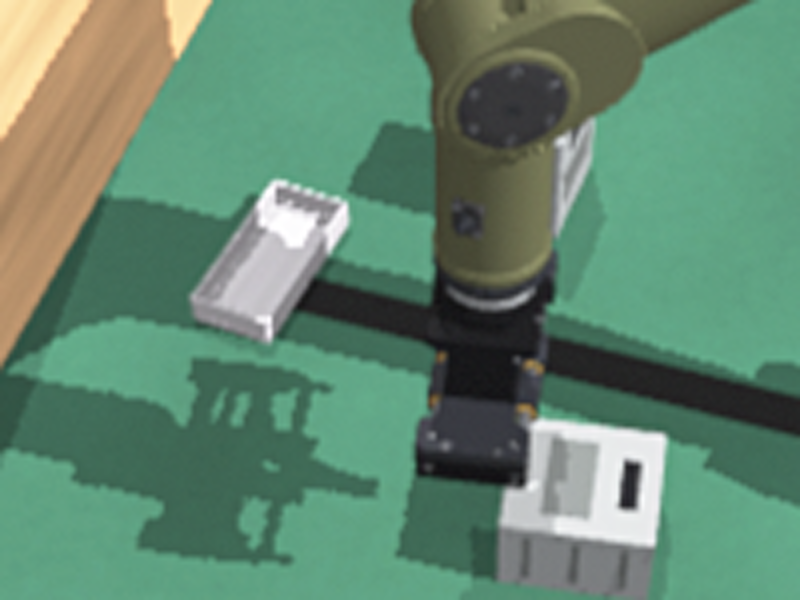

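The left crate lies on its side. I'll lift clear and move behind the right crate.

```bash
python3 -m crank '{"dp":[[0,-1,-4],[0,-2,-4],[3,-3,-3.5],[5,-2,0],[5,-2,0],[5,-1.5,0],[5,-1.5,0],[5,-1,0]],"delta_rot":[[0,0,0],[0,0,0],[0,0,0],[0,0,0],[0,0,0],[0,0,0],[0,0,0],[0,0,0]]}'
python3 - <<'E'
from h import *
plan((.665,-.21,.22),-5)
a=ctrl.get_image('scene');cv2.imwrite('pics/sc5.png',a)
E
```

```text
time: 5.85
position: [0.7012, -0.1019, 0.2151]
tool_rot: [-2.362, 2.071, 0.0]
ft_force: [0.5, -0.5, 0.2]
grip_width: 0.004
t 5.85 pos [ 0.7012 -0.1019  0.2151] toolx [ 0.131 -0.991 -0.   ] z [ 0.  0. -1.] F [ 0.5 -0.5  0.2] g 0.0
dp cm [10.24  5.01 -0.49]
drot [-0.     0.     0.218]
```

View pics/sc5.png

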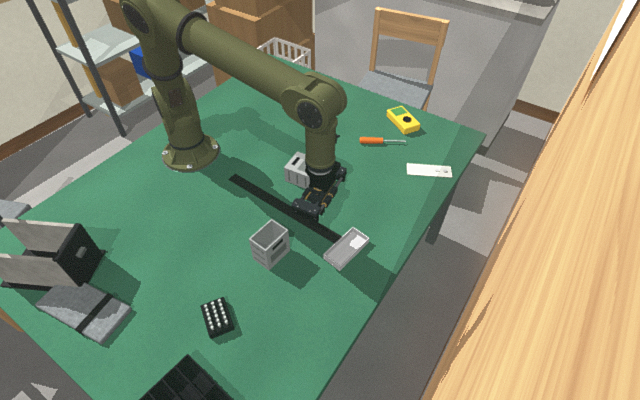

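```bash
python3 -m crank '{"dp":[[4.2,1.3,0],[4.0,2.2,0],[2,1.5,0],[0,0,0],[0,0,0],[0,0,0],[0,0,3],[0,0,3.5]],"delta_rot":[[0,0,0],[0,0,0],[0,0,0],[0,0,0.11],[0,0,0.108],[0,0,0],[0,0,0],[0,0,0]]}'
python3 - <<'E'
from h import *
plan((.635,-.208,.104),-5)
a=ctrl.get_image('scene');crop(a,180,120,200,150,4,'pics/sc6.png')
E
```

```text
time: 6.7
position: [0.6656, -0.2077, 0.1517]
tool_rot: [-2.125, 2.311, -0.006]
ft_force: [-0.2, 0.1, -0.3]
grip_width: 0.009
t 6.7 pos [ 0.6656 -0.2077  0.1517] toolx [-0.084 -0.996  0.001] z [ 0.004 -0.001 -1.   ] F [-0.2  0.1 -0.3] g 0.01
dp cm [0.28 3.06 4.76]
drot [-0.004 -0.001  0.004]
```

View pics/sc6.png

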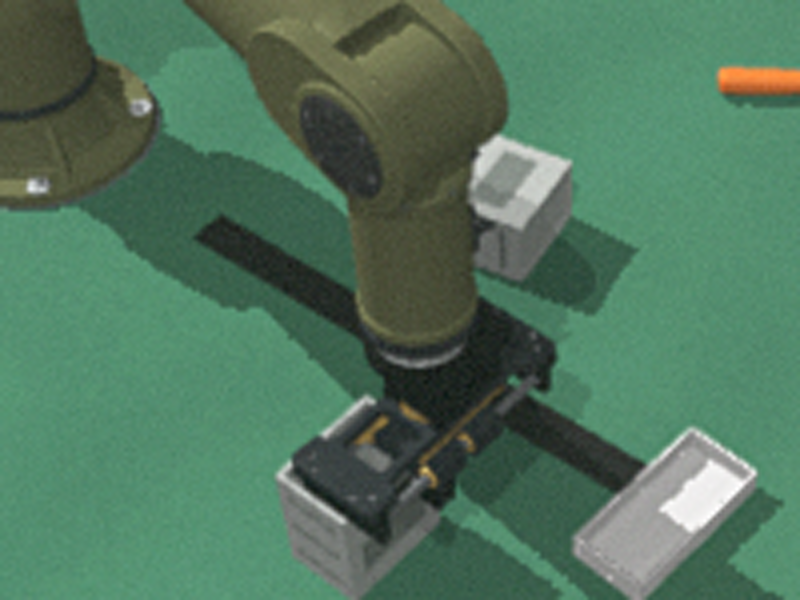

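The left crate's underside (crop 540,215) looks blank, so the right one should carry the stamp. I'll check that after tipping.

```bash
python3 -m crank '{"dp":[[0,0,2.5],[0,0,2.3],[0,0.9,0],[0,0.9,0],[0,0.9,0],[0,0.9,0],[0,0.8,0],[0,0.8,0]],"delta_rot":[[0,0,0],[0,0,0],[0,0,0],[0,0,0],[0,0,0],[0,0,0],[0,0,0],[0,0,0]]}'
python3 - <<'E'
from h import *
plan((.565,-.205,.104),-5)
E
python3 -m crank '{"dp":[[0,0.8,0],[0,0.7,0],[0,0.7,0],[0,0.7,0],[0,0.7,0],[0,0.5,0],[0,0,0],[0,0,0]],"delta_rot":[[0,0,0],[0,0,0],[0,0,0],[0,0,0],[0,0,0],[0,0,0],[0,0,0],[0,0,0]]}'
python3 - <<'E'
from h import *
plan((.565,-.205,.104),-5)
a=ctrl.get_image('side');crop(a,210,80,200,150,4,'pics/sd7.png')
E
```

```text
time: 7.55
position: [0.6139, -0.2037, 0.105]
tool_rot: [-2.121, 2.314, -0.008]
ft_force: [3.5, -1.3, 3.6]
grip_width: 0.004
t 7.55 pos [ 0.6139 -0.2037  0.105 ] toolx [-0.087 -0.996  0.001] z [ 0.006 -0.002 -1.   ] F [ 3.5 -1.3  3.6] g 0.0
dp cm [0.55 4.86 0.07]
drot [-0.006 -0.001  0.   ]
time: 8.35
position: [0.5708, -0.1998, 0.1019]
tool_rot: [2.122, -2.316, -0.002]
ft_force: [0.2, -0.3, -0.4]
grip_width: 0.007
t 8.35 pos [ 0.5708 -0.1998  0.1019] toolx [-0.087 -0.996 -0.   ] z [-0.001  0.    -1.   ] F [ 0.2 -0.3 -0.4] g 0.01
dp cm [ 0.57  0.53 -0.21]
drot [ 0.001  0.    -0.   ]
```

View pics/sd7.png

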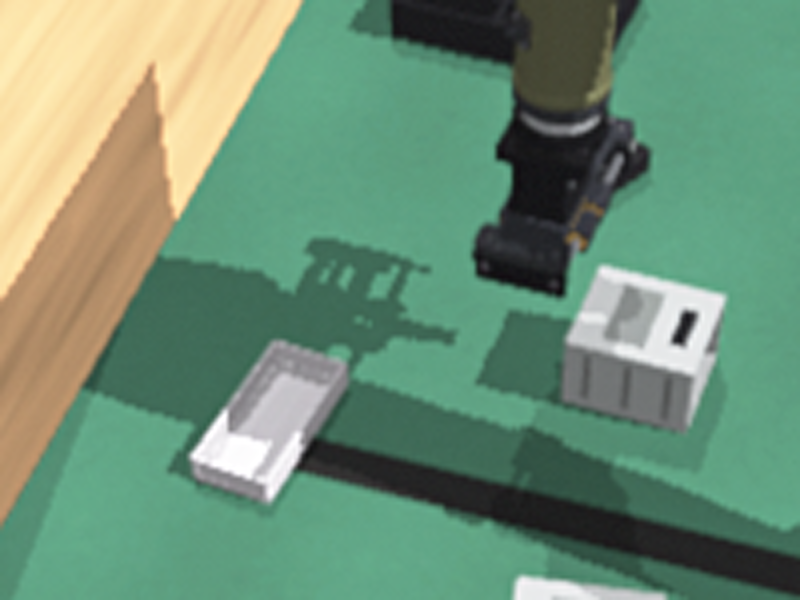

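The right crate lies on its side too. I'll lift the arm and swing it to the right so the undersides can be seen.

```bash
python3 -m crank '{"dp":[[0,-1,-4],[0,0,-4],[3,0,-3],[5,0,0],[5,0,0],[4,0,0],[0,0,0],[0,0,0]],"delta_rot":[[0,0,0],[0,0,0],[0,0,0],[0,0,0],[0,0,0],[0,0,0],[0,0,0],[0,0,0]]}'
python3 - <<'E'
from h import *
a=ctrl.get_image('scene');crop(a,180,120,200,150,4,'pics/sc8.png');cv2.imwrite('pics/scene8.png',a)
cv2.imwrite('pics/side8.png',ctrl.get_image('side'))
crop(cv2.imread('pics/side8.png'),260,110,150,150,4,'pics/sd8.png')
E
```

```text
time: 9.2
position: [0.566, -0.3712, 0.2116]
tool_rot: [-2.119, 2.319, 0.002]
ft_force: [0.4, 1.4, -0.2]
grip_width: 0.006
```

View pics/sc8.png

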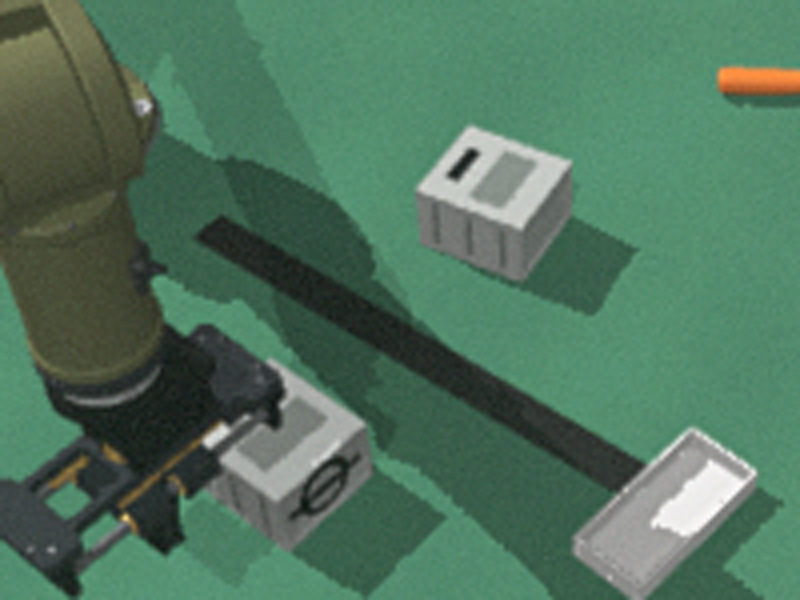

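View pics/sd8.png

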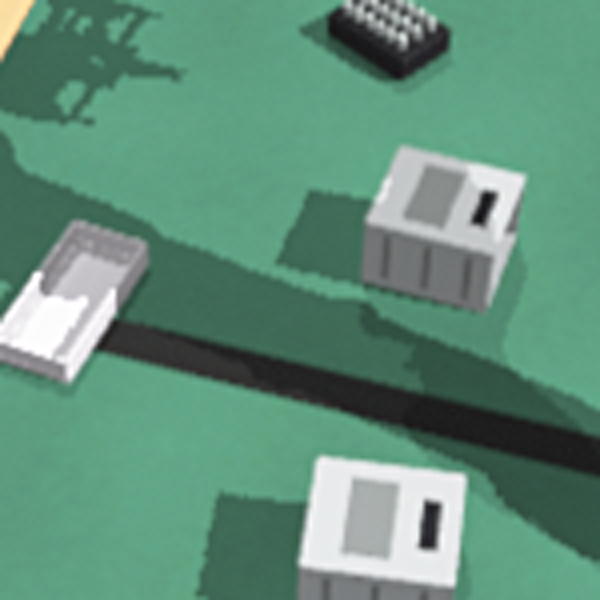

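The ring and bar show on the right crate (scene crop 325,487), and the left crate's underside is blank. Next I locate the right crate's top corners at z=0.07 in the side view: crop (405,146),(527,174),(490,254),(363,228).

```bash
python3 - <<'E'
from h import *
uv=(np.array([(405,146),(527,174),(490,254),(363,228)])-1.5)/4+(260,110)
P=onz('side',uv,.07)[:,:2];print(P.round(3).tolist(),P.mean(0))
for i in range(4):
    e=P[(i+1)%4]-P[i];print(np.linalg.norm(e).round(3),np.degrees(np.arctan2(e[1],e[0])).round(1))
im=cv2.imread('pics/side8.png');m=(im.max(2)<45).astype(np.uint8)
im2=cv2.imread('pics/scene0.png')
ct=[c for c in cv2.findContours(m,0,1)[0] if cv2.contourArea(c)>500 and 280<c[:,0,0].mean()<440 and c[:,0,1].mean()>180]
for c in ct:
    Q=onz('side',c[:,0],0)[:,:2].astype(np.float32);print(cv2.fitLine(Q,2,0,.01,.01).ravel(),Q.min(0),Q.max(0))
plan((.5,-.35,.06),-5)
E
```

```text
[[0.534, -0.253], [0.427, -0.246], [0.439, -0.144], [0.545, -0.145]] [ 0.4861499  -0.19694685]
0.107 176.5
0.103 83.3
0.106 -0.7
0.108 -96.1
[ 0.9977965  -0.06634866  0.4391654  -0.02358208] [ 0.23214707 -0.04723391] [0.66623247 0.0030279 ]
t 9.3 pos [ 0.5674 -0.3681  0.2123] toolx [-0.085 -0.996 -0.002] z [ 0.     0.001 -1.   ] F [ 0.2 -0.1  0.3] g 0.0
dp cm [-1.21  6.87 15.23]
drot [-0.     0.002  0.002]
```

```bash
python3 - <<'E'
from h import *
print(ctrl.get_state()['joint_positions'].round(2))
im=cv2.imread('pics/side8.png');m=(im.max(2)<45)
for x in (330,345,360,400,410,420,430):
    r=np.where(m[190:250,x])[0]+190
    print(onz('side',[(x,r.mean())],0).round(4)[0,:2],len(r))
im=cv2.imread('pics/scene8.png');m=(im.max(2)<45)
for x in (240,270,280,290,300,310,320):
    r=np.where(m[160:250,x])[0]+160
    print(onz('scene',[(x,r.mean())],0).round(4)[0,:2],len(r))
E
```

```text
[ 0.81  0.41 -0.36  1.41  0.15  1.35 -1.22]
[ 0.5829 -0.0301] 8
[ 0.5315 -0.0267] 8
[ 0.481  -0.0235] 8
[ 0.3504 -0.0176] 10
[ 0.3185 -0.0162] 9
[ 0.2866 -0.0127] 9
[ 0.2556 -0.0133] 9
[ 0.2982 -0.0333] 8
[ 0.4315 -0.0204] 10
[ 0.4773 -0.0202] 8
[ 0.5241 -0.0228] 7
[ 0.5694 -0.0249] 1
[ 0.6173 -0.0322] 4
[ 0.6662 -0.0428] 1
```

```bash
python3 -m crank '{"dp":[[0,0,0],[0,0,0],[0,0,0],[0,0,0],[0,0,0],[0,0,0],[0,0,0],[0,0,0]],"delta_rot":[[0,0,-0.145],[0,0,-0.145],[0,0,-0.145],[0,0,-0.145],[0,0,-0.145],[0,0,-0.145],[0,0,-0.145],[0,0,-0.145]]}' 5 20
python3 -m crank '{"dp":[[0,0,0],[0,0,0],[0,0,0],[0,0,0],[0,0,0],[0,0,0],[0,0,0],[0,0,0]],"delta_rot":[[0,0,-0.14],[0,0,-0.14],[0,0,-0.13],[0,0,0],[0,0,0],[0,0,0],[0,0,0],[0,0,0]]}'
python3 - <<'E'
from h import *
plan((.484,-.31,.05),85.5)
E
```

```text
time: 10.1
position: [0.5676, -0.3676, 0.2129]
tool_rot: [-3.048, 0.759, -0.001]
ft_force: [-0.6, -0.2, -0.3]
grip_width: 0.559
time: 10.9
position: [0.5666, -0.3699, 0.2126]
tool_rot: [3.138, -0.139, -0.0]
ft_force: [0.9, -0.3, 0.2]
grip_width: 0.576
t 10.9 pos [ 0.5666 -0.3699  0.2126] toolx [ 0.996 -0.088  0.   ] z [-0. -0. -1.] F [ 0.9 -0.3  0.2] g 0.58
dp cm [-8.75 -5.24 16.25]
drot [ 0.   -0.   -0.01]
```

```bash
python3 -m crank '{"dp":[[-4.4,-2.6,0],[-4.4,-2.6,0],[0,0,4],[0,0,4],[0,0,4],[0,0,3],[0,0,1.2],[0,0,0]],"delta_rot":[[0,0,0],[0,0,0],[0,0,0],[0,0,0],[0,0,0],[0,0,0],[0,0,0],[0,0,0]]}'
python3 - <<'E'
from h import *
plan((.484,-.26,.05),85.5)
a=ctrl.get_image('side');crop(a,260,90,150,150,4,'pics/sd9.png')
E
```

```text
time: 11.7
position: [0.4843, -0.3112, 0.0491]
tool_rot: [-3.137, 0.138, 0.004]
ft_force: [-0.3, 0.4, 1.7]
grip_width: 0.575
t 11.7 pos [ 0.4843 -0.3112  0.0491] toolx [ 0.996 -0.088 -0.003] z [-0.002  0.002 -1.   ] F [-0.3  0.4  1.7] g 0.58
dp cm [-0.48 -5.1  -0.08]
drot [-0.002  0.003 -0.01 ]
```

View pics/sd9.png

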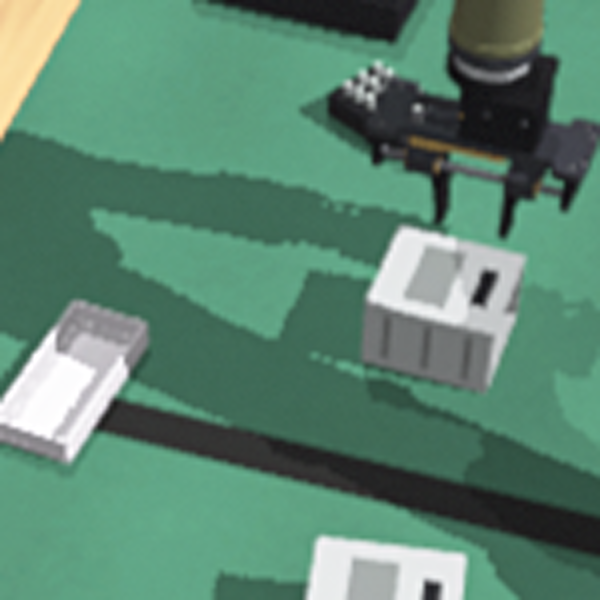

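```bash
python3 -m crank '{"dp":[[0,-1.5,0],[0,-1.5,0],[0,-1,0],[0,-0.6,0],[0,-0.6,0],[0,-0.8,0],[0,-0.8,0],[0,-0.8,0]],"delta_rot":[[0,0,0],[0,0,0],[0,0,0],[0,0,0],[0,0,0],[0,0,0],[0,0,0],[0,0,0]]}'
python3 -m crank '{"dp":[[0,-1,0],[0,-1,0],[0,-1,0],[0,-1,0],[0,-1,0],[0,-1,0],[0,-1,0],[0,-0.8,0]],"delta_rot":[[0,0,0],[0,0,0],[0,0,0],[0,0,0],[0,0,0],[0,0,0],[0,0,0],[0,0,0]]}'
python3 - <<'E'
from h import *
plan((.5,-.085,.05),85.5)
a=ctrl.get_image('side');cv2.imwrite('pics/side10.png',a);crop(a,260,90,150,150,4,'pics/sd10.png')
E
```

```text
time: 12.55
position: [0.492, -0.2367, 0.0508]
tool_rot: [3.137, -0.14, 0.001]
ft_force: [-0.3, -3.5, 1.3]
grip_width: 0.573
time: 13.35
position: [0.4987, -0.1573, 0.0504]
tool_rot: [-3.139, 0.137, 0.0]
ft_force: [-1.1, -4.3, 2.4]
grip_width: 0.58
t 13.35 pos [ 0.4987 -0.1573  0.0504] toolx [ 0.996 -0.087 -0.   ] z [-0.  0. -1.] F [-1.1 -4.3  2.4] g 0.58
dp cm [-0.5  -7.21  0.04]
drot [-0.     0.    -0.009]
```

View pics/sd10.png

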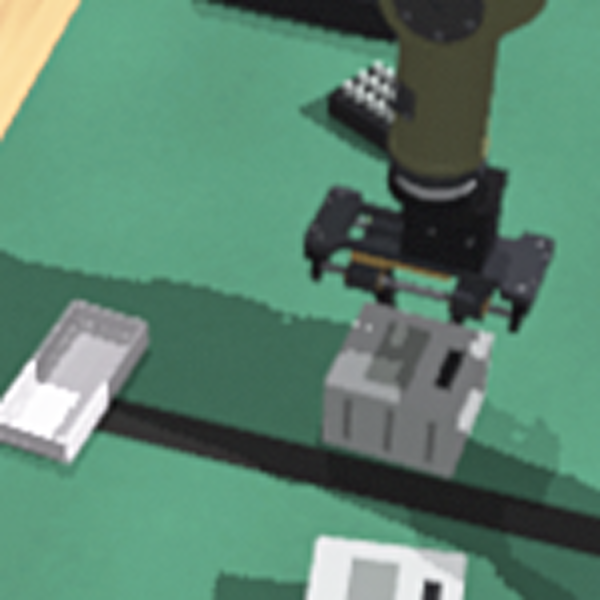

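The crate is sliding squarely. Its front top edge runs from about crop (328,383) to (461,413).

```bash
python3 - <<'E'
from h import *
uv=(np.array([(328,383),(461,413)])-1.5)/4+(260,90)
print(onz('side',uv,.07).round(4))
E
```

```text
[[ 0.5523 -0.055   0.07  ]
 [ 0.4441 -0.0521  0.07  ]]
```

```bash
python3 -m crank '{"dp":[[0,-1,0],[0,-1,0],[0,-1,0],[0,-1,0],[0,-1,0],[0,-1,0],[0,-1,0],[0,-0.7,0]],"delta_rot":[[0,0,0],[0,0,0],[0,0,0],[0,0,0],[0,0,0],[0,0,0],[0,0,0],[0,0,0]]}'
python3 - <<'E'
from h import *
plan((.5,-.085,.05),85.5)
a=ctrl.get_image('side');cv2.imwrite('pics/side11.png',a);crop(a,260,90,150,150,4,'pics/sd11.png')
E
```

```text
time: 14.2
position: [0.5054, -0.0802, 0.0503]
tool_rot: [-3.138, 0.137, 0.001]
ft_force: [-0.5, -2.5, 1.1]
grip_width: 0.573
t 14.2 pos [ 0.5054 -0.0802  0.0503] toolx [ 0.996 -0.087 -0.   ] z [-0.  0. -1.] F [-0.5 -2.5  1.1] g 0.57
dp cm [-0.49  0.52  0.03]
drot [-0.     0.    -0.008]
```

View pics/sd11.png

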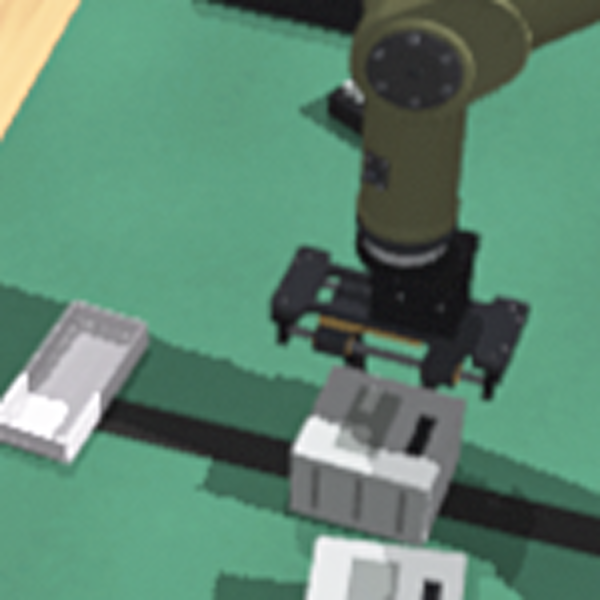

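The crate sits over the tape. I'll back off straight, rise and look.

```bash
python3 -m crank '{"dp":[[0,1,0],[0,2,0],[0,3,0],[0,4,0],[0,4,-2],[0,4,-4],[0,4,-4],[0,0,0]],"delta_rot":[[0,0,0],[0,0,0],[0,0,0],[0,0,0],[0,0,0],[0,0,0],[0,0,0],[0,0,0]]}'
python3 - <<'E'
from h import *
a=ctrl.get_image('side');cv2.imwrite('pics/side12.png',a);crop(a,260,120,150,150,4,'pics/sd12.png')
a=ctrl.get_image('scene');cv2.imwrite('pics/scene12.png',a);crop(a,210,120,180,150,4,'pics/sc12.png')
E
```

```text
time: 15.05
position: [0.4877, -0.3003, 0.1458]
tool_rot: [3.131, -0.153, 0.011]
ft_force: [1.3, -0.4, 0.3]
grip_width: 0.574
```

View pics/sd12.png

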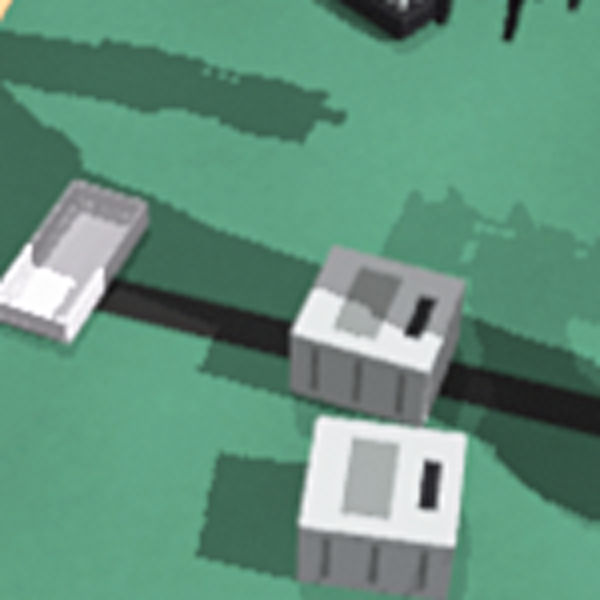

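View pics/sc12.png

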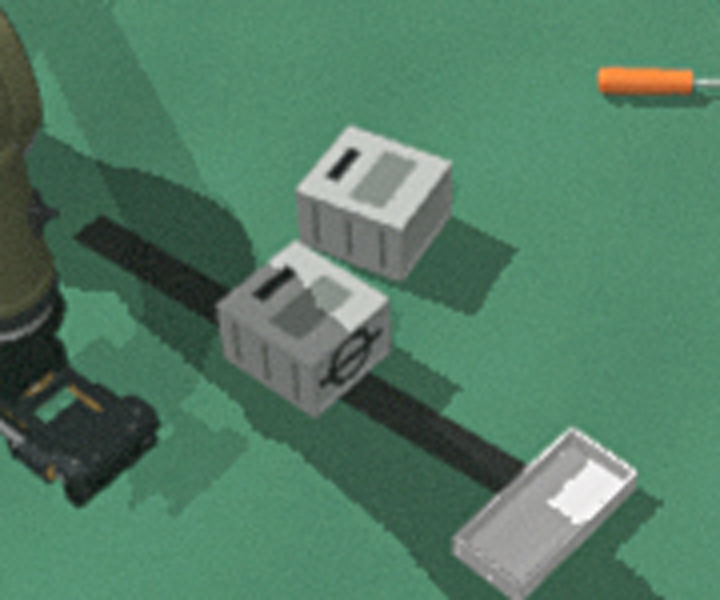

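```bash
python3 - <<'E'
from h import *
L0=np.array([.487,-.0225]);d=np.array([1,-.048]);d/=np.linalg.norm(d)
nrm=np.array([-d[1],d[0]])
for n,o,D in (('side',(260,120),{'A':[(335,246),(468,281),(432,371),(292,335)],'B':[(317,417),(467,434),(455,545),(301,527)]}),
 ('scene',(210,120),{'A':[(297,242),(390,296),(316,368),(218,306)],'B':[(350,126),(452,162),(405,228),(297,187)]})):
  for k,v in D.items():
    P=onz(n,(np.array(v)-1.5)/4+o,.07)[:,:2];c=P.mean(0);print(n,k,c.round(4),'offset to line',(nrm@(c-L0)).round(4))
  im=cv2.imread(f'pics/{n}12.png');g=cv2.cvtColor(im,cv2.COLOR_BGR2HSV)
  im0=cv2.imread(f'pics/{n}0.png');g0=cv2.cvtColor(im0,cv2.COLOR_BGR2HSV)
  f=lambda g:np.argwhere((g[...,0]<15)&(g[...,1]>180)&(g[...,2]>130)&(np.arange(400)[:,None]>120)&(np.arange(640)[None]>250)&(np.arange(640)[None]<420)).mean(0).round(2)
  print('screwdriver px',f(g0),f(g))
  for nm,b in (('tray',{'side':(255,163,45,45),'scene':(320,225,52,48)}[n]),('case',{'side':(340,103,35,28),'scene':(200,295,36,44)}[n])):
    x,y,w,h=b
    print(nm,'shift px',np.round(cv2.phaseCorrelate(*[cv2.cvtColor(i[y:y+h,x:x+w],cv2.COLOR_BGR2GRAY).astype(np.float32) for i in (im0,im)])[0],2))
s=ctrl.get_state();print(s['time'],s['ft_force'],s['position'])
E
```

```text
side A [ 0.5006 -0.0206] offset to line 0.0026
side B [0.4606 0.1413] offset to line 0.1623
screwdriver px [340.3  283.23] [340.31 283.13]
tray shift px [0.58 0.52]
case shift px [0.51 0.01]
scene A [ 0.508  -0.0188] offset to line 0.0047
scene B [0.4654 0.1439] offset to line 0.1652
screwdriver px [139.89 370.89] [139.94 370.94]
tray shift px [-0.37  0.07]
case shift px [-0.03  0.69]
15.15 [ 0.2344394   0.3869592  -0.76616334] [ 0.48670291 -0.29303555  0.1415292 ]
```

```bash
python3 -c "
from bench import ctrl
print(ctrl.close_job())"
```

```text
the job is handed in; nothing more can be done
None
```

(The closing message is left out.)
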